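Find the balance point of the reading-lens boom

TASK

The reading-lens boom hangs slack in the saddle of its low stand, with its lens head drooping on the bench. Raise it level and ease it along through the saddle until its balance point sits on the saddle's edge, so that it stays level by itself when you let go. Don't force it against the stand, don't let the lens head knock hard on the bench, and leave the other things where they are.

Things in the scene. Friction and masses are not known exactly. Their poses are not given: they have to be found in the camera images.
- boom_mid (a point): The loose boom: aluminium bar, 18 x 18 mm square, along its own y axis from y = -190 to +182 mm; bare from y = -140 to +165 mm; lens head at the +y end, counterweight collar near -y. Point: bar's centre line, half-way up. It droops some 0.22 rad at the start, the bar on the edge near y = -75 to -98 mm. Weight 0.35 to 0.7 kg; its balance point lies at y = -60 to +55 mm, not visible.
- lens (a point): The boom's round white magnifier lens head, 76 mm across and 26 mm thick, of unknown weight; it rests on the bench at the start. Point: its middle, at the height of the bar's centre line, y = +215 mm from boom_mid. Its underside is 21 mm below the bar's centre line (12 mm below the bar's underside).
- collar (a point): The boom's round steel counterweight collar, 42 mm diameter, 34 mm long, fixed on the bar, of unknown weight. Point: its middle, on the bar's centre line, y = -160 mm from boom_mid.
- saddle_edge (a point): The saddle on the stand; its floor is a steel edge 85 mm above the bench, flat top 10 mm wide along the bar, in a springy bush that lets it rock a few degrees. Point: middle of that top. The bar lies across it along this frame's y axis, lens head on the +y side; lying level, its centre line is 9 mm above this point. It stays balanced with its balance point within some 5 mm of here.
- stand: The stand, fixed to the bench: dark base 90 mm (x) by 160 mm (y), 12 mm thick, pillar, saddle. Saddle cheeks 24 mm apart in x (3 mm play each side of the bar), 30 mm long in y, 36 mm wide outside; a keeper strap over the bar, 12 mm long in y, 34 mm above the edge at its top, keeps it in: it can only slide and tip. A slack clamp screw sticks out 42 mm in +x. Origin: under the base's middle.
- tip_box_a: Bystander: tip box with a blue lid, 85 x 122 x 72 mm; origin under its centre.
- tip_box_b: Bystander: tip box with a yellow lid, 85 x 122 x 72 mm; origin under its centre.
- reagent_bottle: Bystander: amber bottle, 68 mm diameter, 150 mm tall; origin under its centre.
- tube_rack: Bystander: clear rack of small tubes, 70 x 190 x 43 mm; origin under its centre.
- petri_stack: Bystander: stack of three clear dishes, 90 mm diameter, 45 mm tall; origin under its centre.
- beaker: Bystander: glass beaker, 68 mm diameter, 90 mm tall; origin under its centre.
- marker: Bystander: marker pen, 135 mm long, 16 mm thick, lying; origin under its middle.
Things that resemble listed ones, but are neither listed nor needed, are in the scene too. What is shaped like the stand but pink or red is not meant.

How it is judged:
By the outcome, as a careful person would: the job done as asked, in the order asked, and still so for the second after the job is handed in, with the robot touching nothing.
It also fails if it takes over 67 s, if anything falls off the work surface, if the arm or the gripper's body presses on something with over 40 N, if the wrist force passes 120 N, or if a joint passes its speed limit or range.

ROBOT

A 6-joint arm with a two-finger parallel gripper is mounted at the origin on the work surface. World frame = base frame: x ahead of the robot, y to its left, z up, the work surface at z = 0. Lengths are in mm, angles in rad, forces in N, time in s.
With the tool pointing down it reaches from about 400 to 925 mm from the base axis. Payload 12.5 kg.
Tool frame: the origin (TCP) lies between the finger pads; the fingertips stand 14 mm ahead of it and the grasp point (between the pads) lies 5 mm behind it (arm.tip_extent is the distance from the TCP to the fingertips, in mm); z points along the fingers, y is the line along which they close (so a half turn about z gives the same grasp; the last joint's range is limited). The gripper opens to 95 mm and grips with 3 to 60 N. Pads are 20 mm wide; open, the fingers measure 119 mm over their backs; the gripper's body (75 mm by 180 mm) begins 59 mm behind the grasp point.
Start: joints at [-1.333, 0.491, 1.559, -0, 1.092, -0.106], TCP at [210.69, -588.434, 228.661] pointing down, gripper open.
Joint ranges: [-3.1, 3.1], [-0.84, 2.19], [0.05, 2.79], [-1.13, 4.28], [0.06, 2.93], [-2.69, 2.69]. Speed limits (rad/s): [2.22, 2.22, 2.79, 3.14, 3.14, 3.14].

INTERFACE

Orientations are given as a rotation vector (axis times angle).
In Python, from station import arm gives the robot as it stands.
- The arm moves only by the tool drive_tool, never from a script. Its argument "steps" is a list of rows, each a list of 5 numbers: the closure in counts, from 0 (fully open) to 255 (shut), then the shift along the tool's x, y, z in mm, then the turn about the tool's z in degrees. A call has 1 to 10 rows; each row shifts and turns the commanded pose from where the row before left it, along the tool's axes as they then stand; what a row does not reach is not made up. A row lasts 1/10 s, in which the tool goes at most 50 mm and 8.59 degrees, less where a joint would pass 70% of its speed; a pose out of reach is approached as far as the arm can. A call with a gripper value outside its range is refused whole. The fingers move at their own pace and stop on an object; "newtons" is the grip in N (left out, the last holds). Time passes only in rows, so rows that do not move let the fingers close. It gives the time, the measured TCP pose, the force, the opening and the grip force at its end, in the units of the state.
- arm.get_state(): the state, without advancing time (a new reading comes with each control period).
- arm.camera(name): name is "scene" or "top" or "wrist"; returns a dict with "color" (420x560x3 uint8, blue, green, red), "camera_matrix" (3x3 intrinsics, pixels), "k1" (the pictures are not rectified: a ray, as slopes to the right and down, at radius r is drawn at 1 + k1 r^2 times it, then the intrinsics apply), "rvec" (rotation vector, rad) and "tvec" (3), from world to camera coordinates, as OpenCV has them. Camera axes: x right, y down, z forward; pixel columns grow to the right and rows downward; lengths in mm; the calibration is good to about 2 mm. A picture is of the moment at which its call begins. There is no depth.
- arm.finish_job(): hands the job in; it is judged then, once.
The state is a dict: "t": time; "qpos": joint angles; "joint_vel": joint speeds; "effort": joint torques, N m; "eef_pos": TCP position; "eef_rot": TCP orientation; "ft_force": force on the tool from outside, world axes, zero at the start; "moment": the same for the moment, N m; "grip_width": finger opening in mm; "grasp_force": force on a finger pad.
Only numpy, scipy, OpenCV 4.12 (cv2) and the standard library are available. Lean on these libraries where they do the work, as an engineer would, in place of code of your own. Each camera call takes 0.05 s, during which the arm holds its last target. There are 200 camera calls.

## Working session

There is one attempt and no reset: what is moved stays moved. The work goes in short steps, Python scripts to look and compute and a tool call to move; the robot and the scene stay as the last step left them, time stands still between calls to the robot, and variables do not carry over. Pictures are saved under pics/ and viewed, at most 10 in all, crops included, and the job is handed in when it is done.

Besides the shell and the picture viewer there is one more tool, called after "Call:" as name(argument=value, ...), one argument or row to a line, values as JSON. drive_tool: Moves the arm, as the interface text tells. Its arguments: {"type":"object","properties":{"steps":{"type":"array","items":{"type":"array","items":{"type":"number"}}},"newtons":{"type":"number"}},"required":["steps"]}

```bash
mkdir -p pics; ls
python3 - <<'E'
from station import arm
import cv2,numpy as np
s=arm.get_state(); print(s)
ims=[]
for n in("scene","top"):
    c=arm.camera(n); np.savez(f"{n}0.npz",**c); cv2.imwrite(f"pics/{n}0.png",c["color"]); print(n,c["camera_matrix"],c["k1"],c["rvec"],c["tvec"])
E
```

```text
pics
{'t': 0.0, 'qpos': array([-1.33258709e+00,  4.91559182e-01,  1.55942681e+00,  1.31966643e-05,
        1.09170911e+00, -1.05629920e-01]), 'joint_vel': array([ 0.00069916, -0.00106845, -0.00014801, -0.00079936, -0.00039554,
       -0.00095587]), 'effort': array([ 3.20560757e-03, -6.12623334e+01, -2.58185399e+01,  6.93449518e-02,
        4.80474648e-02, -3.46586990e-05]), 'eef_pos': array([ 210.64454675, -588.2001656 ,  228.06977313]), 'eef_rot': array([-3.09419696e+00, -5.37246905e-01,  9.63276386e-05]), 'ft_force': array([ 0.1271996 , -0.25643419, -0.5474786 ]), 'moment': array([ 0.01242205, -0.00059673,  0.02424274]), 'grasp_force': 0.0, 'grip_width': 95.13947537886504}
scene [[393.18260794   0.         285.50773986]
 [  0.         393.18260794 214.55521598]
 [  0.           0.           1.        ]] -0.05479182846026869 [ 2.1968487   1.21176535 -0.42984812] [-240.15904045 -270.72864348 1453.31305215]
top [[410.93286606   0.         277.04026121]
 [  0.         410.93286606 207.75377066]
 [  0.           0.           1.        ]] -0.11378624756967251 [ 2.12155712 -2.11068794  0.21648215] [ -30.50551697  494.81517417 1364.35774429]
```

View pics/scene0.png

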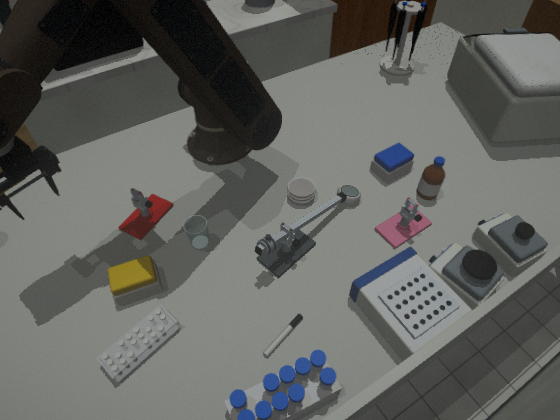

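View pics/top0.png

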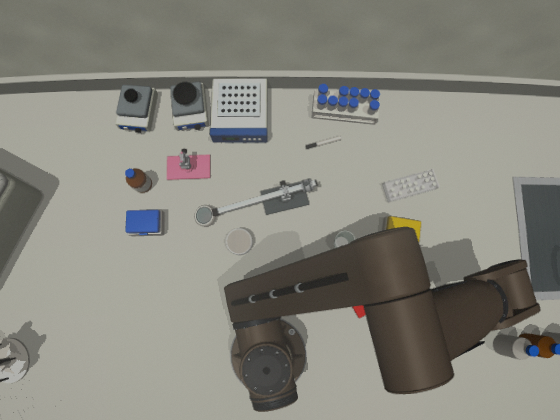

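The scene view shows the dark stand at about (287,252), with the boom running from the collar at (264,245) to the lens at (348,192). In the top view the stand is near (285,198), the lens at (205,215) and the collar at (313,186). I'll zoom in on both.

```bash
cat > h.py <<'E'
import numpy as np,cv2
def ray(c,uv):
    K=c["camera_matrix"];d=np.array([float(c["k1"]),0,0,0])
    p=cv2.undistortPoints(np.array([[uv]],float),K,d)[0,0]
    R=cv2.Rodrigues(c["rvec"])[0];t=np.ravel(c["tvec"])
    return -R.T@t, R.T@np.array([p[0],p[1],1])
def plane(c,uv,z):
    o,d=ray(c,uv);return o+d*(z-o[2])/d[2]
def two(c1,u1,c2,u2):
    o1,d1=ray(c1,u1);o2,d2=ray(c2,u2)
    s=np.linalg.lstsq(np.c_[d1,-d2],o2-o1,rcond=None)[0]
    a=o1+s[0]*d1;b=o2+s[1]*d2
    return (a+b)/2,np.linalg.norm(a-b)
def proj(c,X):
    return cv2.projectPoints(np.array(X,float).reshape(-1,3),c["rvec"],c["tvec"],c["camera_matrix"],np.array([float(c["k1"]),0,0,0]))[0][:,0]
E
python3 - <<'E'
import cv2,numpy as np
a=cv2.imread("pics/scene0.png")[170:290,230:380]; b=cv2.imread("pics/top0.png")[165:235,185:335]
f=lambda i,k:cv2.resize(i,None,fx=k,fy=k,interpolation=cv2.INTER_CUBIC)
cv2.imwrite("pics/sc.png",f(a,5)); cv2.imwrite("pics/tc.png",f(b,5))
E
```

```text
(no output)
```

View pics/sc.png

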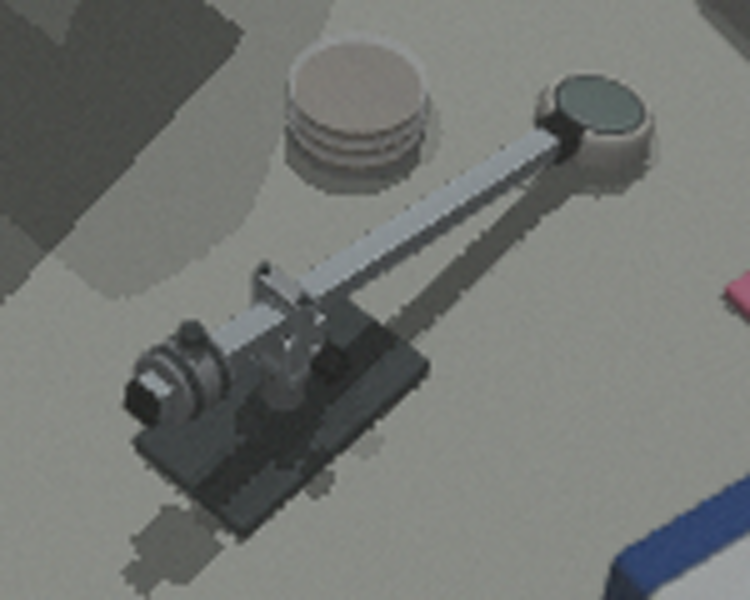

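View pics/tc.png

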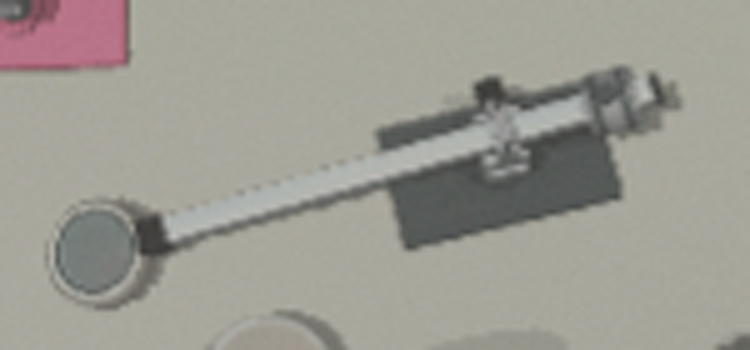

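Crops, in full-image pixels. Scene: lens top is near (350,191), base corners at (316,243), (278,277) and (257,258), and the clamp knob at (296,242). Top: lens glass is at (204,215), base corners at (260.6,191), (266,215), (309.4,204.4), the saddle at about (285,190) and the knob at (282.5,182.5).

Run:
```python
from h import *
np.set_printoptions(precision=1,suppress=True)
S=np.load("scene0.npz");T=np.load("top0.npz")
f=lambda x,y:(x/5+230,y/5+170)
g=lambda x,y:(x/5+185,y/5+165)
print("T base",[plane(T,g(*p),12)[:2] for p in((378,130),(405,250),(622,197))])
print("S base",[plane(S,f(*p),12)[:2] for p in((430,362),(240,537),(137,442))])
print("lens glass",two(S,f(600,104),T,g(97,250)))
print("knob",two(S,f(330,362),T,g(488,88)))
print("bar lens end top",two(S,f(548,137),T,g(168,228)))
print("strap -x end",two(S,f(265,268),T,g(507,170)))
print("collar",two(S,f(185,375),T,g(612,100)))
# bar mask line in top
for n,c,P in(("S",S,f),("T",T,g)):pass
print("top bar pts z approx", [plane(T,g(*p),z)[:2] for p,z in(((170,228),70),((385,167),95),((580,110),120))])
```

```text
T base [array([563.5,  30.9]), array([476.5,  10.8]), array([ 515.5, -142.7])]
S base [array([568.1,  31. ]), array([ 608.6, -124.5]), array([ 524.8, -141.7])]
lens glass (array([472.4, 226.7,  33.1]), np.float64(4.0620240370806915))
knob (array([576.4, -46.3,  80.7]), np.float64(0.2296719452648859))
bar lens end top (array([485.4, 174.9,  45.1]), np.float64(1.9971060490323793))
strap -x end (array([516. , -55. , 103.1]), np.float64(8.65448159119916))
collar (array([ 560.6, -127.9,  111.6]), np.float64(1.5444029656049718))
top bar pts z approx [array([480., 169.]), array([517.5,  22.6]), array([ 551.1, -106.7])]
```

The stand's middle and saddle come out at (543,-56), yaw about 0.25 rad. The base's sides measure about 159 mm, and lens to collar measures 365 mm against 366 expected. The edge sits near bar y = -84, which is within the stated range. I'll plan the approach with the hand across the bar at y = +100.

```bash
cat >> h.py <<'E'
def plan(p,yaw,wps):
    """p xyz, yaw deg of tool x; wps: (x,y,z,yaw,n,closure) -> rows for tool-down"""
    p=np.array(p,float);out=[]
    for *q,yw,n,g in wps:
        dp=(np.array(q)-p)/n;dy=(yw-yaw)/n
        for i in range(n):
            a=np.radians(yaw);c,s=np.cos(a),np.sin(a)
            out.append([g,round(c*dp[0]+s*dp[1],1),round(s*dp[0]-c*dp[1],1),round(-dp[2],1),round(-dy,2)])
            yaw+=dy
        p=np.array(q)
    return out
E
python3 - <<'E'
from h import *
T=np.load("top0.npz")
print("petri",plane(T,(238.5,240.5),45),"beaker",plane(T,(345,240),45))
for r in plan((210.7,-588.4,228.7),19.7,[(430,-250,230,62,10,90),(498.5,117.5,180,104.5,10,90)]):print(r)
E
```

```text
petri [381.51642162 102.68136779  45.        ] beaker [ 384.87954779 -260.58054629   45.        ]
[90, np.float64(32.1), np.float64(-24.5), np.float64(-0.1), -4.23]
[90, np.float64(33.8), np.float64(-22.0), np.float64(-0.1), -4.23]
[90, np.float64(35.3), np.float64(-19.5), np.float64(-0.1), -4.23]
[90, np.float64(36.6), np.float64(-16.8), np.float64(-0.1), -4.23]
[90, np.float64(37.8), np.float64(-14.1), np.float64(-0.1), -4.23]
[90, np.float64(38.7), np.float64(-11.3), np.float64(-0.1), -4.23]
[90, np.float64(39.4), np.float64(-8.4), np.float64(-0.1), -4.23]
[90, np.float64(40.0), np.float64(-5.4), np.float64(-0.1), -4.23]
[90, np.float64(40.2), np.float64(-2.5), np.float64(-0.1), -4.23]
[90, np.float64(40.3), np.float64(0.5), np.float64(-0.1), -4.23]
[90, np.float64(35.7), np.float64(-11.2), np.float64(5.0), -4.25]
[90, np.float64(36.4), np.float64(-8.5), np.float64(5.0), -4.25]
[90, np.float64(36.9), np.float64(-5.8), np.float64(5.0), -4.25]
[90, np.float64(37.3), np.float64(-3.1), np.float64(5.0), -4.25]
[90, np.float64(37.4), np.float64(-0.3), np.float64(5.0), -4.25]
[90, np.float64(37.3), np.float64(2.5), np.float64(5.0), -4.25]
[90, np.float64(37.0), np.float64(5.2), np.float64(5.0), -4.25]
[90, np.float64(36.5), np.float64(8.0), np.float64(5.0), -4.25]
[90, np.float64(35.8), np.float64(10.7), np.float64(5.0), -4.25]
[90, np.float64(34.9), np.float64(13.3), np.float64(5.0), -4.25]
```

Call:
drive_tool(
  steps=[
    [90,32,-24.5,0,-4.2],
    [90,34,-22,0,-4.2],
    [90,35,-19.5,0,-4.2],
    [90,36.5,-17,0,-4.2],
    [90,38,-14,0,-4.2],
    [90,38.5,-11.5,0,-4.2],
    [90,39.5,-8.5,0,-4.2],
    [90,40,-5.5,0,-4.2],
    [90,40,-2.5,0,-4.2],
    [90,40,0.5,0,-4.2],
  ],
  newtons=8,
)

```text
t: 1.1
eef_pos: [430.5, -249.1, 228.5]
eef_rot: [-2.695, -1.615, 0.0]
ft_force: [0.9, -1.3, -0.3]
grip_width: 61.5
grasp_force: 0.0
```

Call:
drive_tool(
  steps=[
    [90,36,-11,5,-4.2],
    [90,36.5,-8.5,5,-4.2],
    [90,37,-6,5,-4.2],
    [90,37.5,-3,5,-4.2],
    [90,37.5,0,5,-4.2],
    [90,37,2.5,5,-4.2],
    [90,37,5,5,-4.2],
    [90,36.5,8,5,-4.2],
    [90,36,10.5,5,-4.2],
    [90,35,13,5,-4.2],
  ],
)

```text
t: 2.1
eef_pos: [501.8, 118.3, 178.3]
eef_rot: [-1.937, -2.473, 0.0]
ft_force: [0.2, -0.8, -0.5]
grip_width: 61.4
grasp_force: 0.0
```

Call:
drive_tool(
  steps=[
    [90,0,0,0,0],
    [90,0,0,0,0],
  ],
)

```text
t: 2.3
eef_pos: [501.5, 117.2, 178.2]
eef_rot: [-1.939, -2.471, 0.001]
ft_force: [-0.6, -0.6, 0.6]
grip_width: 61.7
grasp_force: 0.0
```

Run:
```python
from station import arm
from h import *
s=arm.get_state();R=cv2.Rodrigues(s["eef_rot"])[0];print(s["t"],s["eef_pos"],np.degrees(np.arctan2(R[1,0],R[0,0])),R[:,2],s["ft_force"],s["grip_width"])
w=arm.camera("wrist");np.savez("wrist1.npz",**w);cv2.imwrite("pics/w1.png",w["color"])
print(proj(w,[(472.4,226.7,34),(498.5,117.5,54),(543,-56,85)]))
```

```text
2.3 [501.50787121 117.18296502 178.20829189] 103.76805155786417 [-9.15289332e-04 -3.13743530e-04 -9.99999532e-01] [-0.63048502 -0.63984379  0.57478626] 61.663447437576195
[[282.33555864  60.87060585]
 [281.55994576 206.85708936]
 [283.94282199 411.76842624]]
```

View pics/w1.png

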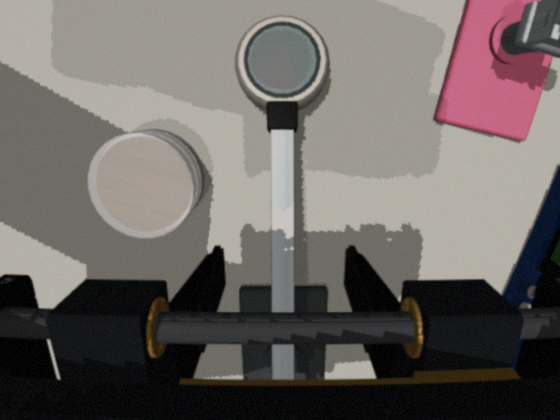

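The wrist view shows the lens at (282,61) where predicted and the bar at column 283, parallel to the tool's x axis and midway between the fingertips (219 and 349). I'll go down and grip lightly.

Call:
drive_tool(
  steps=[
    [90,0,0,35,0],
    [90,0,0,35,0],
    [90,0,0,30,0],
    [90,0,0,18,0],
    [90,0,0,10,0],
    [90,0,0,0,0],
    [90,0,0,0,0],
  ],
)

```text
t: 3.05
eef_pos: [502.2, 116.2, 51.3]
eef_rot: [1.941, 2.469, 0.001]
ft_force: [-0.8, -0.5, 0.6]
grip_width: 61.5
grasp_force: 0.0
```

Call:
drive_tool(
  steps=[
    [255,0,0,0,0],
    [255,0,0,0,0],
    [255,0,0,0,0],
    [255,0,0,0,0],
    [255,0,0,0,0],
    [255,0,0,0,0],
    [255,0,0,0,0],
    [255,0,0,0,0],
    [255,0,0,0,0],
    [255,0,0,0,0],
  ],
  newtons=8,
)

```text
t: 4.05
eef_pos: [501.7, 116.7, 50.6]
eef_rot: [-1.941, -2.47, 0.0]
ft_force: [-2.0, 1.7, 2.0]
grip_width: 17.8
grasp_force: 8.0
```

Call:
drive_tool(
  steps=[
    [255,1,0,-5,0],
    [255,0.9,0,-5,0],
    [255,0.7,0,-5,0],
    [255,0.6,0,-5,0],
    [255,0.5,0,-5,0],
    [255,0.4,0,-5,0],
    [255,0.2,0,-5,0],
    [255,0.1,0,-4,0],
    [255,0,0,0,0],
    [255,0,0,0,0],
  ],
)

```text
t: 5.05
eef_pos: [500.8, 121.0, 89.7]
eef_rot: [1.94, 2.47, 0.0]
ft_force: [0.1, 1.0, -2.8]
grip_width: 17.9
grasp_force: 8.0
```

```bash
cat > look.py <<'E'
from station import arm
from h import *
import sys
n=sys.argv[1]
np.set_printoptions(precision=2,suppress=True)
F=[];M=[]
for i in range(int(sys.argv[2]) if len(sys.argv)>2 else 3):
    c={k:arm.camera(k) for k in("scene","top")}
    s=arm.get_state();F.append(s["ft_force"]);M.append(s["moment"])
print(s["t"],s["eef_pos"],"F",np.mean(F,0),np.std(F,0),"M",np.mean(M,0),s["grip_width"],s["grasp_force"])
for k in c: np.savez(f"{k}_{n}.npz",**c[k])
a=c["scene"]["color"][160:290,230:380];b=c["top"]["color"][165:235,185:335]
f=lambda i:cv2.resize(i,None,fx=4,fy=4,interpolation=cv2.INTER_CUBIC)
cv2.imwrite(f"pics/{n}.png",np.vstack([f(a),f(b)])[:800].astype(np.uint8)[:800])
E
python3 look.py up 4
```

```text
5.45 [500.74 120.96  89.5 ] F [ 0.28  0.16 -2.9 ] [0.29 0.97 0.51] M [-0.07 -0.14 -0.  ] 18.064215872736703 7.999970018863678
```

Run:
```python
import cv2;cv2.imwrite("pics/v1.png",cv2.imread("pics/up.png")[:520])
```

```text
(no output)
```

View pics/v1.png

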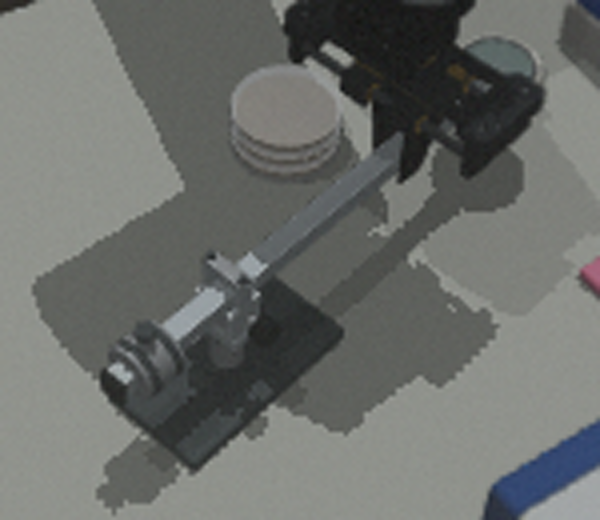

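The scene crop shows the bar raised, with its tail end at crop (125,377), the saddle at (230,285) and the lens behind the hand at (500,55). I'll check this numerically against a level bar, then slide.

Run:
```python
from h import *
S=np.load("scene_up.npz")
u=np.array([-.238,.971,0])
for z in(84,94,104):print(z,(proj(S,np.array([543,-56,z])-106.5*u)[0]-[230,160])*4)
```

```text
84 [113.00093313 393.4265058 ]
94 [112.18263602 385.06795405]
104 [111.35209987 376.58023566]
```

Call:
drive_tool(
  steps=[
    [255,-5,0,0,0],
    [255,-5,0,0,0],
    [255,-5,0,0,0],
    [255,-5,0,0,0],
    [255,-5,0,0,0],
    [255,-5,0,0,0],
    [255,-5,0,0,0],
    [255,-5,0,0,0],
    [255,0,0,0,0],
    [255,0,0,0,0],
  ],
)

```text
t: 6.45
eef_pos: [510.4, 81.8, 89.6]
eef_rot: [1.941, 2.47, -0.0]
ft_force: [-0.5, -2.1, -2.3]
grip_width: 17.8
grasp_force: 8.0
```

```bash
python3 look.py s1 8
```

```text
7.25 [510.22  82.14  89.59] F [ 0.61 -0.93 -1.73] [0.44 0.4  0.58] M [-0.29 -0.21 -0.02] 17.77104725707196 7.999969571828842
```

Call:
drive_tool(
  steps=[
    [255,-5,0,0,0],
    [255,-5,0,0,0],
    [255,-5,0,0,0],
    [255,-5,0,0,0],
    [255,-5,0,0,0],
    [255,1,0,0,0],
    [255,0,0,0,0],
    [255,0,0,0,0],
  ],
)

```text
t: 8.05
eef_pos: [516.0, 58.7, 89.6]
eef_rot: [1.94, 2.47, -0.0]
ft_force: [0.0, -1.8, -2.5]
grip_width: 18.1
grasp_force: 8.0
```

```bash
python3 look.py s2 8
```

```text
8.85 [515.94  58.81  89.61] F [ 0.75 -1.17 -1.67] [0.35 0.75 0.47] M [-0.32 -0.21  0.01] 18.018417128056665 8.000042885541916
```

Call:
drive_tool(
  steps=[
    [255,0,0,-2,0],
    [255,0,0,-2,0],
    [255,0,0,-1,0],
    [255,0,0,0,0],
    [255,0,0,0,0],
  ],
  newtons=4,
)

```text
t: 9.35
eef_pos: [515.9, 58.8, 94.7]
eef_rot: [1.941, 2.47, 0.0]
ft_force: [0.2, -1.4, -2.0]
grip_width: 17.8
grasp_force: 4.0
```

```bash
python3 look.py s3 8
```

```text
10.15 [515.91  58.76  94.61] F [-0.06 -1.56 -1.92] [0.57 0.72 0.48] M [-0.29 -0.19  0.  ] 17.779178914781347 3.9999503642320633
```

Call:
drive_tool(
  steps=[
    [255,0,0,2,0],
    [255,0,0,2,0],
    [255,0,0,2,0],
    [255,0,0,2,0],
    [255,0,0,2,0],
    [255,0,0,0,0],
    [255,0,0,0,0],
  ],
)

```text
t: 10.85
eef_pos: [515.8, 58.8, 84.5]
eef_rot: [-1.941, -2.47, 0.0]
ft_force: [-0.6, 1.5, -2.6]
grip_width: 18.2
grasp_force: 4.0
```

```bash
python3 look.py s4 8
```

```text
11.65 [515.92  58.76  84.62] F [-0.62  1.76 -2.25] [0.8  0.47 0.51] M [ 0.33 -0.03 -0.02] 17.89855504318721 3.9999447762966156
```

Call:
drive_tool(
  steps=[
    [255,0,0,-2.5,0],
    [255,0,0,-2.5,0],
    [255,-5,0,0,0],
    [255,-5,0,0,0],
    [255,-5,0,0,0],
    [255,-5,0,0,0],
    [255,-5,0,0,0],
    [255,-5,0,0,0],
    [255,0,0,-3,0],
    [255,0,0,0,0],
  ],
  newtons=5,
)

```text
t: 12.65
eef_pos: [523.3, 29.2, 92.9]
eef_rot: [1.941, 2.47, 0.0]
ft_force: [-0.6, -1.9, -2.1]
grip_width: 18.0
grasp_force: 5.0
```

```bash
python3 look.py s5 10
```

```text
13.65 [523.06  29.66  92.63] F [ 0.43 -2.32 -0.93] [0.44 0.49 0.41] M [-0.45 -0.23 -0.  ] 17.837978140375476 5.000156387686729
```

Call:
drive_tool(
  steps=[
    [255,0,0,2,0],
    [255,0,0,2,0],
    [255,0,0,2,0],
    [255,0,0,0,0],
    [255,0,0,0,0],
  ],
)

```text
t: 14.15
eef_pos: [522.9, 29.8, 86.4]
eef_rot: [-1.94, -2.47, 0.0]
ft_force: [-0.6, 3.0, -2.0]
grip_width: 18.0
grasp_force: 5.0
```

```bash
python3 look.py s6 10
```

```text
15.15 [523.01  29.62  86.58] F [-0.42  2.41 -1.55] [0.45 0.6  0.36] M [ 0.45 -0.05  0.02] 18.07845195335816 4.999682754278183
```

Call:
drive_tool(
  steps=[
    [255,0,0,-3,0],
    [255,-4,0,0,0],
    [255,-4,0,0,0],
    [255,-4,0,0,0],
    [255,-4,0,0,0],
    [255,-4,0,0,0],
    [255,-1,0,0,0],
    [255,0,0,-3,0],
    [255,0,0,0,0],
    [255,0,0,0,0],
  ],
  newtons=4,
)

```text
t: 16.15
eef_pos: [528.1, 8.9, 92.8]
eef_rot: [1.94, 2.47, -0.0]
ft_force: [0.2, -2.5, -0.6]
grip_width: 17.9
grasp_force: 4.0
```

```bash
python3 look.py s7 10
```

```text
17.15 [528.04   9.22  92.61] F [ 0.02 -2.82 -0.12] [0.43 0.56 0.52] M [-0.53 -0.17 -0.03] 18.023348807433997 3.9995165169239044
```

Call:
drive_tool(
  steps=[
    [255,0,0,2,0],
    [255,0,0,2,0],
    [255,0,0,2,0],
    [255,0,0,0,0],
    [255,0,0,0,0],
  ],
)

```text
t: 17.65
eef_pos: [527.9, 9.4, 86.4]
eef_rot: [-1.94, -2.47, 0.0]
ft_force: [-0.3, 3.2, -0.2]
grip_width: 17.7
grasp_force: 4.0
```

```bash
python3 look.py s8 10
```

```text
18.65 [527.95   9.23  86.59] F [-0.61  3.28 -0.05] [0.48 0.61 0.51] M [0.58 0.02 0.01] 17.781192342232963 3.9999456703662872
```

Call:
drive_tool(
  steps=[
    [255,0,0,-2,0],
    [255,0,0,-1.2,0],
    [255,0,0,0,0],
    [255,0,0,0,0],
    [200,0,0,0,0],
    [190,0,0,0,0],
    [190,0,0,0,0],
    [190,0,0,0,0],
  ],
  newtons=3,
)

```text
t: 19.45
eef_pos: [528.0, 9.3, 89.8]
eef_rot: [1.941, 2.47, -0.0]
ft_force: [0.5, -0.1, -1.5]
grip_width: 23.9
grasp_force: 0.0
```

```bash
python3 look.py r1 6
python3 - <<'E'
from h import *
import cv2
from station import arm
S=np.load("scene_r1.npz");w=arm.camera("wrist");np.savez("wrist_r1.npz",**w)
f=lambda i,k:cv2.resize(i,None,fx=k,fy=k,interpolation=cv2.INTER_CUBIC)
a=f(S["color"][160:290,230:380],3.2);b=f(w["color"],.57)
b=cv2.copyMakeBorder(b,0,max(0,a.shape[0]-b.shape[0]),0,0,0);cv2.imwrite("pics/r1v.png",np.hstack([a,b[:a.shape[0]]]))
print(a.shape,b.shape)
E
```

```text
20.05 [528.     9.22  89.79] F [-0.03 -0.05 -0.1 ] [0.34 0.35 0.28] M [-0.01 -0.14 -0.01] 24.45035434238563 0.0
(416, 480, 3) (416, 319, 3)
```

View pics/r1v.png

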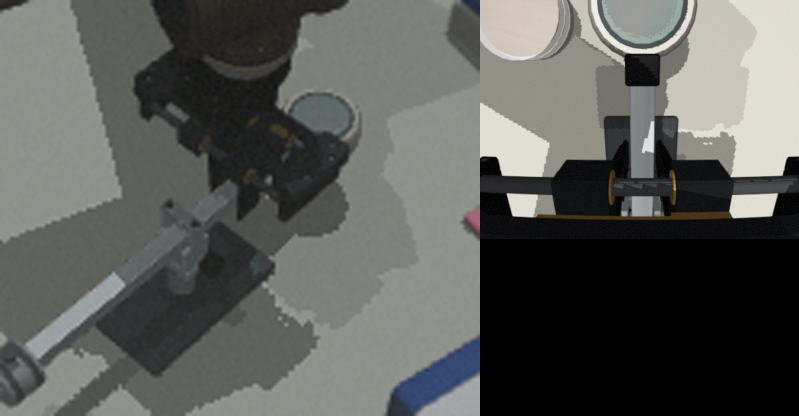

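Released for about 0.8 s and the bar still stands. The lens is up at crop (320,115), with its shadow detached, and the grip is open at 24 mm. I'll open wider, back off upwards and check level over time.

Call:
drive_tool(
  steps=[
    [150,0,0,0,0],
    [110,0,0,0,0],
    [110,0,0,0,0],
    [110,0,0,0,0],
  ],
)

```text
t: 20.5
eef_pos: [528.0, 9.2, 89.8]
eef_rot: [1.941, 2.47, -0.0]
ft_force: [0.1, -0.4, 0.4]
grip_width: 50.6
grasp_force: 0.0
```

```bash
python3 look.py r2 2
python3 - <<'E'
from h import *
A=np.load("scene_r1.npz")["color"];B=np.load("scene_r2.npz")["color"]
d=cv2.absdiff(A,B).max(2)
print("lens",(d[180:215,318:345]>40).sum(),"collar",(d[265:290,228:250]>40).sum())
E
```

```text
20.7 [528.     9.23  89.81] F [ 0.16  0.14 -0.15] [0.23 0.16 0.38] M [ 0.01 -0.1   0.03] 53.65435929617629 0.0
lens 0 collar 0
```

Call:
drive_tool(
  steps=[
    [110,0,0,-8,0],
    [110,0,0,-15,0],
    [110,0,0,-25,0],
    [110,0,0,-35,0],
    [110,0,0,-40,0],
    [110,0,0,-40,0],
    [110,-40,0,-20,0],
    [110,-40,0,0,0],
    [110,-40,0,0,0],
    [110,0,0,0,0],
  ],
)

```text
t: 21.7
eef_pos: [557.0, -111.0, 273.3]
eef_rot: [1.944, 2.466, -0.0]
ft_force: [0.2, -0.1, 0.6]
grip_width: 54.1
grasp_force: 0.0
```

```bash
python3 look.py r3 3
python3 - <<'E'
import numpy as np,cv2
f=lambda i,k:cv2.resize(i,None,fx=k,fy=k,interpolation=cv2.INTER_CUBIC)
S=np.load("scene_r3.npz")["color"][160:300,220:360];T=np.load("top_r3.npz")["color"][165:235,195:335]
a=f(S,4);cv2.imwrite("pics/r3s.png",a);cv2.imwrite("pics/r3t.png",f(T,5))
E
```

```text
22.0 [ 556.23 -106.28  273.08] F [-0.16  0.48 -0.44] [0.28 0.4  0.11] M [-0.02 -0.09  0.01] 54.11163579746197 0.0
```

View pics/r3s.png

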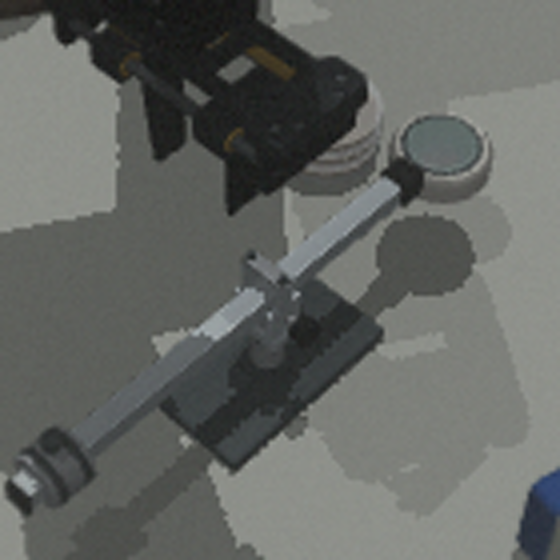

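View pics/r3t.png

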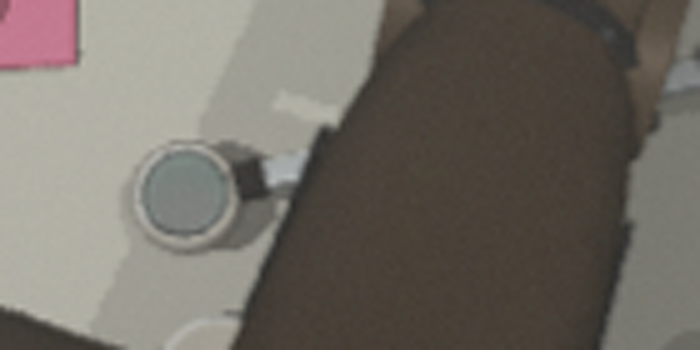

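The scene crop shows the boom free, with the lens glass centre at (441,144), the collar at (65,465) and the hand clear. In the top crop the lens centre is at (185,192). Next I'll check the lens height and whether it stays steady over time.

Run:
```python
from h import *
from station import arm
S=np.load("scene_r3.npz");T=np.load("top_r3.npz")
print(two(S,(441/4+220,144/4+160),T,(185/5+195,192/5+165)))
# collar expected if level: lens at s along, 375 apart
X=two(S,(441/4+220,144/4+160),T,(185/5+195,192/5+165))[0]
u=np.array([-.245,.9695,0])
for z in(74,94,114):print(z,(proj(S,np.r_[(X-375*u)[:2],z])[0]-[220,160])*4)
for i in range(8):c=arm.camera("scene")
d=cv2.absdiff(S["color"],c["color"]).max(2);print("moved px",(d>40)[170:300,220:345].sum(),arm.get_state()["t"])
```

```text
(array([499.87684428, 123.06864884,  96.15732555]), np.float64(1.1622939598017668))
74 [ 61.58889654 485.44496326]
94 [ 58.42629559 469.55081669]
114 [ 55.16388252 453.13925904]
moved px 11 22.4
```

Run:
```python
from h import *
from station import arm
S=np.load("scene_r2.npz")["color"];T=np.load("top_r3.npz")["color"]
for i in range(15):c=arm.camera("scene")
t=arm.camera("top")["color"]
d=cv2.absdiff(S,c["color"]).max(2);e=cv2.absdiff(T,t).max(2)
print("lens",(d[185:215,322:345]>35).sum(),"collar",(d[265:290,220:246]>35).sum(),"top lens",(e[190:218,218:248]>35).sum(),arm.get_state()["t"])
print(arm.finish_job())
```

```text
Traceback (most recent call last):
ValueError: 200 camera calls are used up
```

Run:
```python
from h import *
A=np.load("scene_r1.npz")["color"];B=np.load("scene_r3.npz")["color"]
d=cv2.absdiff(A,B).max(2)
print("lens r1-r3",(d[185:215,322:345]>40).sum(),"collar",(d[265:290,220:246]>40).sum())
from station import arm
print(arm.get_state()["t"],arm.finish_job())
```

```text
lens r1-r3 163 collar 253
the job is handed in; nothing more can be done
23.1 None
```

The boom was raised level, slid through the saddle to its balance point and let go. At the last check it stood free with the lens about 96 mm up (level would be about 99). A final picture comparison, run together with the hand-in, showed changes around the lens and collar (163 and 253 pixels) that I could not check as movement or the hand's shadow, because the camera calls were used up; I have no verdict on the job.

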